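# Dry a telescope mirror cell on the drying plate

## Robot

A 6-joint arm with a two-finger parallel gripper is mounted at the origin on the work surface. World frame = base frame: x ahead of the robot, y to its left, z up, the work surface at z = 0. Lengths are in m, angles in rad, forces in N, time in s.
With the tool pointing down it reaches from about 0.35 to 0.85 m from the base axis. Payload 8.1 kg.
Tool frame: the origin (TCP) lies at the very end of the fingers, on their centre line; the grasp point (between the pads) lies 19 mm behind it (grip_point_offset is the distance from the TCP to the grasp point, in m); z points along the fingers, y is the direction in which the jaws open and shut (so a half turn about z gives the same grasp; the last joint's range is limited). The gripper opens to 93 mm and grips with 3 to 60 N. Pads are 15 mm wide; open, the fingers measure 128 mm over their backs; the gripper's body (75 mm by 188 mm) begins 65 mm behind the grasp point.
Start: joints at [-1.259, 0.13, 1.488, -0, 1.523, -0.085], TCP at [0.232, -0.553, 0.219] pointing down, gripper open.
Joint ranges: [-2.96, 2.96], [-0.89, 2.26], [0.02, 2.5], [-1.34, 4.48], [0, 2.73], [-2.66, 2.66]. Speed limits (rad/s): [2.39, 2.39, 2.79, 3.14, 3.14, 3.14].

## Interface

Orientations are given as a unit quaternion [w, x, y, z].
In Python, from station import get_obs, read_camera, calibration, finish_job, grip_point_offset gives the robot as it stands. The module is installed in compiled form; this text tells all that it offers.
- The arm moves only by the tool move_arm, never from a script. Its arguments are lists of equal length, an entry for each row: "turn": the turn, a rotation vector about the tool's x, y, z in rad, a list of three; "xyz": the shift along the tool's x, y, z in m, a list of three; "gripper": the gripper command: -1 is fully open, 1 is shut, values between are in proportion. A call has 1 to 8 rows; each row shifts and turns the pose as measured when the row begins, along the tool's axes as they then stand; what a row does not reach is not made up. A row lasts 1/8 s, in which the tool goes at most 62.5 mm and 10.7 degrees, less where a joint would pass 70% of its speed; a pose out of reach is approached as far as the arm can. A call is refused whole if a number of a shift passes 0.0625 or a number of a turn 0.188, either way. A call with a gripper value outside its range is refused whole. The fingers move at their own pace and stop on an object; the grip force is fixed at half the most. Time passes only in rows, so rows that do not move let the fingers close. It gives the time, the measured TCP pose, the force and the opening at its end, in the units of the state.
- get_obs(): the state, without advancing time (a new reading comes with each control period).
- read_camera(name): name is "side" or "top"; returns (picture, depth): 420x560x3 uint8, red, green, blue; 420x560 float32, m along the optical axis (not along the pixel's ray), 0 where there is no reading.
- calibration(name): a dict with "fx", "fy", "cx", "cy" (pixels), "origin" and "orientation" of the camera in the world. Camera axes: x right, y down, z forward; pixel columns grow to the right and rows downward; lengths in m; the calibration is good to about 2 mm. A picture is of the moment at which its call begins. calibration takes no time and is no camera call.
- finish_job(): hands the job in, once; it reports no verdict.
The state is a dict: "time": time; "qpos": joint angles; "dq": joint speeds; "joint_torque": joint torques, N m; "tcp_pos": TCP position; "tool_rot": TCP orientation; "force": force on the tool from outside, world axes, zero at the start; "torque": the same for the moment, N m; "finger_gap": finger opening in m.
Only numpy, scipy, OpenCV 4.12 (cv2) and the standard library are available. Lean on these libraries where they do the work, as an engineer would, in place of code of your own. Each camera call takes 0.05 s, during which the arm holds its last target. There are 200 camera calls.

## Task

Lift the black telescope mirror cell off its sheet of paper and set it down (do not drop it) so that it stands wholly on the drying plate's round metal plate. Then turn the black selector knob until its white pointer clicks into the position marked by the yellow dot, let go of it, and only then press the green start button fully down and release it. Do not disturb the paint tin, the jar or the screwdriver.

Things in the scene. Friction and masses are not known exactly. Their poses are not given: they have to be found in the camera images.
- mirror_cell: The part to dry: a loose black plastic tray, 130 mm in diameter, with a 6 mm floor, an outer wall 7 mm thick and 28 mm high, and in its middle a solid round hub 44 mm in diameter that rises to 46 mm above the underside (the place to grip, from above; 36 mm of free space between hub and wall). About 0.25 kg. It stands upright on a white sheet of paper flat on the table. Origin: centre of its underside; z up.
- plate (a point): Centre of the top face of the drying plate's round aluminium plate, 160 mm in diameter, 4 mm above the deck; the plate top is 54 mm above the table. z up.
- dryer: The drying plate, a fixed white appliance 220 mm (its x) by 360 mm (its y) with its flat deck 50 mm above the table. Origin: centre of its underside. In its own frame the round plate is centred at x 0, y +85 mm; the selector's axis at x +15, y -100 mm; the start button at x -75, y -100 mm. Its place and yaw vary.
- dial (a joint): Black selector knob's angle, rad, growing clockwise seen from above. Detents at 0, 0.628, 1.257, 1.885, 2.513 (36 degrees apart), stops just beyond. Let go, it springs into the nearest (unless within 0.05 of midway); about 0.1 Nm to leave one. At 0 it points +72 degrees (anticlockwise) from the dryer's x axis. Starts in one of the first two detents, rarely midway; the yellow dot is at one of the last three.
- dial_grip (a point): Point on the vertical axis of the selector knob, 33 mm above the deck, in the middle of its upright grip bar. The bar is 62 mm long, 14 mm wide and reaches from 11 to 47 mm above the deck; under it is a round skirt 66 mm in diameter, its top 11 mm above the deck. The point's x axis runs along the bar towards the pointer end; z up.
- pointer (a point): The place the selector points at: carried by the knob, 54 mm out from its axis along the bar in the direction of the white line (on the top and end of the bar), 2 mm above the deck. When the selector is on a dot this point lies at the dot's centre.
- mark_yellow: Fixed yellow round dot, 18 mm in diameter and 3 mm thick, on the deck 54 mm from the selector's axis: marks the wanted position. Origin: centre of its underside.
- mark_blue: Fixed blue dot of the same size at another selector position: not wanted.
- mark_red: Fixed red dot of the same size at another selector position: not wanted.
- start (a joint): Travel of the green start button, m: 0 up, 0.006 fully down. Sprung: about 1.5 N starts it, 5 N holds it fully down, and it comes back up when let go.
- start_top (a point): Centre of the top of the green button (32 mm in diameter), about 22 mm above the deck when up; it is pressed straight down. Its black housing, 48 mm in diameter, is 12 mm high.
- paint_tin: Bystander, loose: closed black and red paint tin, 84 mm in diameter and 100 mm high. Origin: centre of its underside.
- jar: Bystander, loose: clear jar with a yellow lid, 54 mm in diameter and 75 mm high. Origin: centre of its underside.
- screwdriver: Bystander, loose: screwdriver with a green handle, 180 mm long, lying flat near the robot. Origin on the underside, near the middle of its length.
Mind the look-alikes: they are no part of the job. Leave any brown look-alike of the mirror_cell alone.

How it is judged:
On the way, in this order (a step that is already met when the one before it is completed fails the run):
1. the mirror cell stands upright and wholly on the round plate, let go (horizontal distance between mirror_cell and plate below 0.015 m and z of mirror_cell in the frame of plate between -0.004 and 0.004 m and angle between mirror_cell's own z axis and vertical below 0.06 rad and linear speed of mirror_cell below 0.02 m/s and contact force between the fingers and mirror_cell below 0.1 N), for 0.2 s.
2. the selector points at the yellow dot and has been let go (horizontal distance between pointer and mark_yellow below 0.008 m and contact force between the fingers and dial below 0.1 N), for 0.2 s.
3. the start button is pressed down with the selector on the yellow dot and the cell on the plate (horizontal distance between mirror_cell and plate below 0.015 m and z of mirror_cell in the frame of plate between -0.004 and 0.004 m and angle between mirror_cell's own z axis and vertical below 0.06 rad and horizontal distance between pointer and mark_yellow below 0.008 m and value of joint start above 0.0045 m), for 0.04 s.
At the end, for the whole second after the job is handed in: Cell upright (0.06 rad) and still on the round plate, centre within 15 mm of the plate's centre, underside within 4 mm of its top; pointer within 8 mm of the yellow dot's centre; start button was pressed 4.5 mm or more and is up again (under 1.5 mm) (all of step 1 and horizontal distance between pointer and mark_yellow below 0.008 m and value of joint start below 0.0015 m and velocity of joint dial below 0.05 rad/s); the robot touches nothing.
It fails at once if the start button is pressed while the selector is off the yellow dot or the cell is not on the plate (value of joint start above 0.0045 m and (not (horizontal distance between pointer and mark_yellow below 0.008 m) or horizontal distance between mirror_cell and plate above 0.015 m)).
It fails at once if the mirror cell is dropped (falls 18 mm or more) (linear speed of mirror_cell above 0.6 m/s and contact force between the fingers and mirror_cell below 0.1 N).
It fails at once if the paint tin, jar or screwdriver is moved more than 30 mm (distance of any of paint_tin, jar, screwdriver from where it was at the start of the episode above 0.03 m).
It also fails if it takes over 72 s, if anything falls off the work surface, if the arm or the gripper's body presses on something with over 40 N, if the wrist force passes 120 N, or if a joint passes its speed limit or range.

## Working session

There is one attempt and no reset: what is moved stays moved. The work goes in short steps, Python scripts to look and compute and a tool call to move; the robot and the scene stay as the last step left them, time stands still between calls to the robot, and variables do not carry over. Pictures are saved under pics/ and viewed, about 8 in all and at most 12, crops included, and the job is handed in when it is done.

Besides the shell and the picture viewer there is one more tool, called in YAML: its name, and indented under it one key for each argument. move_arm: Moves the arm, as the interface text tells. Its arguments: {"type":"object","properties":{"turn":{"type":"array","items":{"type":"array","items":{"type":"number"}}},"xyz":{"type":"array","items":{"type":"array","items":{"type":"number"}}},"gripper":{"type":"array","items":{"type":"number"}}},"required":["turn","xyz","gripper"]}

```bash
mkdir -p pics
cat > h.py <<'E'
import numpy as np, cv2
from scipy.spatial.transform import Rotation as R
from station import *
def cam(n):
    p,d=read_camera(n); c=calibration(n)
    v,u=np.mgrid[0:420,0:560]
    P=np.stack([(u-c["cx"])/c["fx"]*d,(v-c["cy"])/c["fy"]*d,d],-1)
    q=c["orientation"]; r=R.from_quat([q[1],q[2],q[3],q[0]])
    W=P@r.as_matrix().T+np.array(c["origin"]); W[d==0]=np.nan
    return p,d,W
def save(n,p): cv2.imwrite("pics/"+n,cv2.cvtColor(p,cv2.COLOR_RGB2BGR))
def inv(n,pt):
    c=calibration(n);q=c["orientation"]; r=R.from_quat([q[1],q[2],q[3],q[0]])
    x=r.inv().apply(np.array(pt)-c["origin"]); return c["fx"]*x[0]/x[2]+c["cx"],c["fy"]*x[1]/x[2]+c["cy"]
E
python3 - <<'E'
from h import *
o=get_obs();print(o)
for n in("top","side"):
    p,d,W=cam(n);save(n+"0.png",p);np.savez(n+"0",p=p,W=W);print(calibration(n))
print(grip_point_offset)
E
```

```text
{'time': 0.0, 'qpos': array([-1.25940820e+00,  1.31158574e-01,  1.48927234e+00, -1.87853761e-05,
        1.52300071e+00, -8.53643422e-02]), 'dq': array([-0.00048479, -0.00139447,  0.00209769, -0.00025278,  0.00013682,
       -0.00079628]), 'joint_torque': array([-2.87553041e-03, -5.59850764e+01, -4.91752660e+01,  7.65892491e-02,
        3.55490029e-02, -1.11870747e-04]), 'tcp_pos': array([ 0.2317136 , -0.55283379,  0.21759281]), 'tool_rot': array([-9.12561160e-04,  9.80387373e-01,  1.97078037e-01, -1.13013342e-04]), 'force': array([ 0.47795096, -0.63810918,  0.28656096]), 'torque': array([-0.04992862,  0.02371963,  0.0026899 ]), 'finger_gap': 0.09307361673056881}
{'fx': 495.15068501637256, 'fy': 495.15068501637256, 'cx': 268.39987235513763, 'cy': 209.7994947548718, 'origin': array([0.35911614, 0.02787195, 1.26259212]), 'orientation': array([-0.04238017,  0.71257687, -0.69757784,  0.0618327 ])}
{'fx': 389.8052876350318, 'fy': 389.8052876350318, 'cx': 284.2541502463854, 'cy': 203.62350099299297, 'origin': array([0.39687297, 0.79667272, 0.74365595]), 'orientation': array([ 0.03989253, -0.06983421,  0.90160018, -0.42502811])}
0.0188
```

View pics/top0.png

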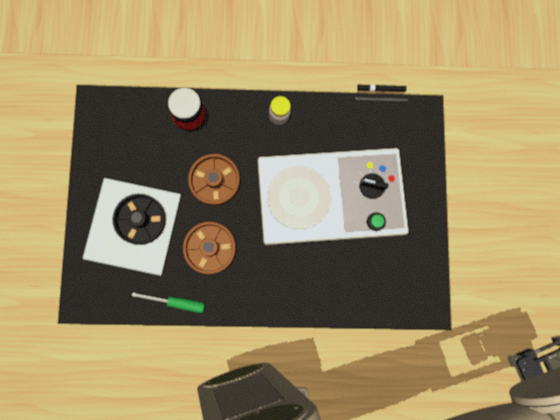

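View pics/side0.png

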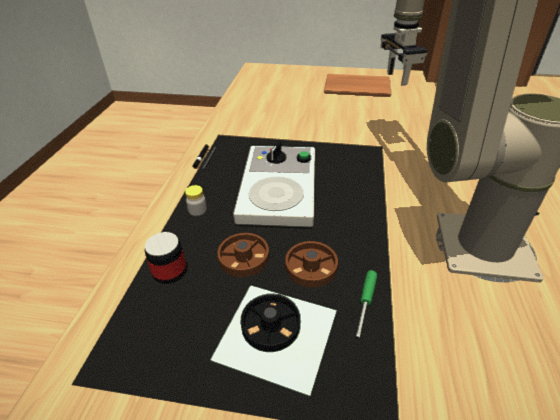

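Run:
```python
from h import *
z=np.load("top0.npz");p=z["p"];W=z["W"];hsv=cv2.cvtColor(p,cv2.COLOR_RGB2HSV).astype(int)
H,S,V=hsv[...,0],hsv[...,1],hsv[...,2];v,u=np.mgrid[0:420,0:560]
def reg(a,b,c,d): return (u>=a)&(u<b)&(v>=c)&(v<d)
def show(n,m):
    q=W[m]; q=q[~np.isnan(q[:,2])]; print(n,len(q),q.mean(0).round(4),np.median(q[:,2]).round(4),((q.max(0)+q.min(0))/2).round(4),np.ptp(q,0).round(4))
X,Y,Z=W[...,0],W[...,1],W[...,2]
show("hub",reg(110,168,190,247)&(Z>.038))
show("cellwall",reg(105,172,187,250)&(Z>.018)&(Z<.036))
for n,a in(("br1",(185,243,150,206)),("br2",(180,240,218,276))): show(n,reg(*a)&(Z>.018)&(Z<.036))
show("tin",reg(160,215,80,135)&(Z>.09));show("jar",reg(265,295,90,128)&(Z>.06))
show("screw",reg(130,210,285,320)&(Z>.006))
deck=reg(250,415,140,250)&(Z>.035)
rc=cv2.minAreaRect(np.float32(W[reg(250,415,140,250)&(Z>.044)&(Z<.06)][:,:2]));print("deck",rc)
D=reg(355,400,155,200)
show("yel",D&(H>20)&(H<35)&(S>150));show("blue",D&(H>100)&(H<130)&(S>120));show("red",D&((H<8)|(H>172))&(S>150))
show("bar",D&(Z>.085));show("green",reg(360,392,208,235)&(H>50)&(H<85)&(S>100)&(Z>.066))
q=W[D&(Z>.085)][:,:2];print("bar",cv2.minAreaRect(np.float32(q)))
w=D&(Z>.075)&(V>110);show("white",w)
big=[cv2.resize(p[150:245,255:415],None,fx=4.8,fy=4.8,interpolation=cv2.INTER_CUBIC)];save("crop0.png",big[0])
```

```text
hub 257 [0.5143 0.3198 0.0471] 0.0473 [0.5144 0.3196 0.0463] [0.0422 0.0435 0.0164]
cellwall 595 [0.5139 0.3212 0.0274] 0.0283 [0.5143 0.3206 0.0266] [0.1286 0.1307 0.017 ]
br1 538 [0.6208 0.1365 0.0276] 0.0283 [0.6201 0.1366 0.0269] [0.1286 0.1298 0.0178]
br2 516 [0.4469 0.1435 0.028 ] 0.0286 [0.4455 0.1414 0.0266] [0.1274 0.1292 0.0172]
tin 842 [0.7893 0.2076 0.1004] 0.1012 [0.7904 0.2086 0.0998] [0.0786 0.0814 0.0196]
jar 304 [ 0.7996 -0.0273  0.0761] 0.0765 [ 0.8008 -0.0274  0.0717] [0.047  0.046  0.0219]
screw 616 [0.309  0.2195 0.0187] 0.0209 [0.3089 0.236  0.0188] [0.0853 0.1966 0.0256]
deck ((0.582077145576477, -0.16288888454437256), (0.2202969789505005, 0.36002016067504883), 5.252466678619385)
yel 25 [ 0.6563 -0.2552  0.0565] 0.057 [ 0.6333 -0.2555  0.0621] [0.0647 0.013  0.0264]
blue 27 [ 0.6443 -0.2832  0.058 ] 0.0545 [ 0.6279 -0.2687  0.0687] [0.06   0.0535 0.0346]
red 23 [ 0.6269 -0.3099  0.0548] 0.0547 [ 0.6269 -0.3097  0.0544] [0.0116 0.0108 0.0097]
bar 170 [ 0.6051 -0.2595  0.0971] 0.0976 [ 0.606  -0.2602  0.0949] [0.0242 0.0605 0.019 ]
green 136 [ 0.5163 -0.2685  0.073 ] 0.0728 [ 0.5176 -0.2694  0.0732] [0.0307 0.0307 0.0125]
bar ((0.6062002778053284, -0.26039737462997437), (0.06247948855161667, 0.01448182575404644), 76.9005126953125)
white 48 [ 0.6086 -0.2513  0.0989] 0.0984 [ 0.6066 -0.2613  0.0991] [0.018  0.0584 0.0102]
```

View pics/crop0.png

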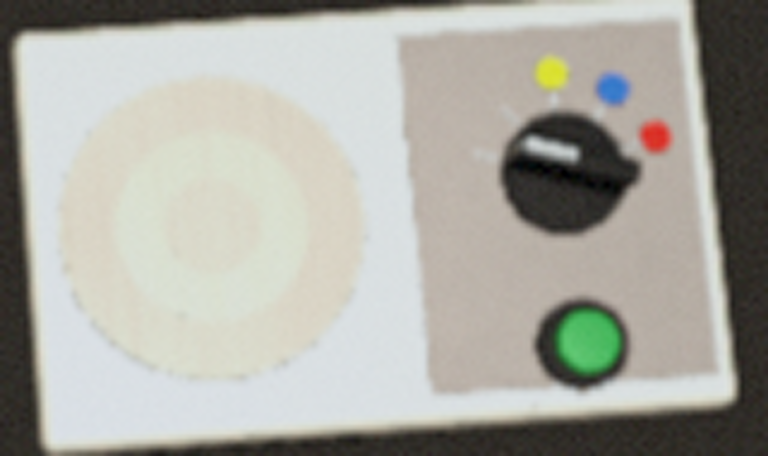

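Run:
```python
from h import *
W=np.load("top0.npz")["W"];d=W-[.5143,.3204,0];r=np.hypot(d[...,0],d[...,1]);a=np.degrees(np.arctan2(d[...,1],d[...,0]))
for lo in range(-180,180,15):
    m=(r>27)&(r<53)&(a>=lo)&(a<lo+15); print(lo,W[m][:,2].round(3).max(),np.median(W[m][:,2]).round(3),m.sum())
```

```text
Traceback (most recent call last):
ValueError: zero-size array to reduction operation maximum which has no identity
```

move_arm:
  turn:
    - [0,0,0]
    - [0,0,0]
    - [0,0,0]
    - [0,0,0]
    - [0,0,0]
    - [0,0,0]
    - [0,0,0]
    - [0,0,0]
  xyz:
    - [0.06,-0.04,0]
    - [0.06,-0.04,0]
    - [0.06,-0.04,0]
    - [0.06,-0.04,0]
    - [0.06,-0.04,0]
    - [0.06,-0.04,0]
    - [0.06,-0.04,0]
    - [0.06,-0.04,0]
  gripper: [-0.33,-0.33,-0.33,-0.33,-0.33,-0.33,-0.33,-0.33]

```text
time: 1.1
tcp_pos: [0.5084, -0.1344, 0.2153]
tool_rot: [-0.003, 0.981, 0.193, -0.001]
force: [1.0, -0.7, 0.6]
finger_gap: 0.0615
```

Run:
```python
from h import *
W=np.load("top0.npz")["W"];d=W-[.5143,.3204,0];r=np.hypot(d[...,0],d[...,1]);a=np.degrees(np.arctan2(d[...,1],d[...,0]))
for lo in range(-180,180,15):
    m=(r>27)&(r<53)&(a>=lo)&(a<lo+15); z=W[m][:,2]; print(lo,m.sum(),np.nanpercentile(z,[50,90]).round(3) if m.sum() else 0)
# moves: tool axes
o=get_obs();q=o["tool_rot"];print(R.from_quat([q[1],q[2],q[3],q[0]]).inv().apply(np.array([.5143,.3200,.14])-o["tcp_pos"]).round(4))
```

```text
-180 0 0
-165 0 0
-150 0 0
-135 0 0
-120 0 0
-105 0 0
-90 0 0
-75 0 0
-60 0 0
-45 0 0
-30 0 0
-15 0 0
0 0 0
15 0 0
30 0 0
45 0 0
60 0 0
75 0 0
90 0 0
105 0 0
120 0 0
135 0 0
150 0 0
165 0 0
[ 0.1776 -0.4179  0.0776]
```

Run:
```python
from h import *
W=np.load("top0.npz")["W"];d=W-[.5143,.3204,0];r=np.hypot(d[...,0],d[...,1]);a=np.degrees(np.arctan2(d[...,1],d[...,0]))
for lo in range(-180,180,15):
    m=(r>.029)&(r<.050)&(a>=lo)&(a<lo+15); z=W[m][:,2]; print(lo,m.sum(),np.nanpercentile(z,[50,90]).round(3))
```

```text
-180 32 [0.007 0.01 ]
-165 28 [0.008 0.011]
-150 40 [0.01 0.02]
-135 34 [0.007 0.009]
-120 34 [0.006 0.01 ]
-105 34 [0.009 0.011]
-90 34 [0.011 0.013]
-75 30 [0.008 0.011]
-60 34 [0.008 0.011]
-45 36 [0.008 0.012]
-30 29 [0.012 0.019]
-15 38 [0.007 0.011]
0 29 [0.009 0.011]
15 34 [0.008 0.011]
30 28 [0.009 0.013]
45 30 [0.008 0.01 ]
60 26 [0.007 0.009]
75 30 [0.008 0.02 ]
90 35 [0.009 0.019]
105 37 [0.008 0.01 ]
120 32 [0.008 0.009]
135 33 [0.009 0.012]
150 34 [0.008 0.013]
165 33 [0.008 0.01 ]
```

move_arm:
  turn:
    - [0,0,0]
    - [0,0,0]
    - [0,0,0]
    - [0,0,0]
    - [0,0,0]
    - [0,0,0]
  xyz:
    - [0.027,-0.062,0.0]
    - [0.027,-0.062,0.0]
    - [0.027,-0.062,0.0]
    - [0.027,-0.062,0.0]
    - [0.027,-0.062,0.01]
    - [0.027,-0.062,0.01]
  gripper: [-0.33,-0.33,-0.33,-0.33,-0.33,-0.33]

```text
time: 1.85
tcp_pos: [0.5158, 0.2393, 0.1977]
tool_rot: [-0.003, 0.981, 0.193, -0.002]
force: [0.9, -0.7, 0.5]
finger_gap: 0.0618
```

move_arm:
  turn:
    - [0,0,-0.17]
    - [0,0,0]
    - [0,0,0]
  xyz:
    - [0.03,-0.055,0.02]
    - [0,0,0.02]
    - [0,0,0.02]
  gripper: [-0.33,-0.33,-0.33]

```text
time: 2.22
tcp_pos: [0.5208, 0.303, 0.1371]
tool_rot: [-0.003, 0.96, 0.28, -0.001]
force: [-0.2, 0.3, 0.1]
finger_gap: 0.0618
```

```bash
cat >> h.py <<'E'
def todo(t):
    o=get_obs();q=o["tool_rot"];r=R.from_quat([q[1],q[2],q[3],q[0]]);M=r.as_matrix()
    print("t",round(o["time"],2),"tcp",o["tcp_pos"].round(4),"phi",np.degrees(np.arctan2(M[1,0],M[0,0])).round(2),"tilt",M[:,2].round(4),"tool shift",(M.T@(np.array(t)-o["tcp_pos"])).round(4),"gap",round(o["finger_gap"],4),"f",o["force"].round(1))
    print("level turn about tool x,y:",np.cross([0,0,1],M.T@[0,0,-1]).round(4))
E
python3 -c "
from h import *
todo([.5143,.3200,.06])"
```

```text
t 2.23 tcp [0.5208 0.303  0.1371] phi 32.55 tilt [-0.0042  0.006  -1.    ] tool shift [ 0.0037 -0.0172  0.0772] gap 0.0618 f [-0.2  0.3  0.1]
level turn about tool x,y: [-0.0073  0.0003  0.    ]
```

move_arm:
  turn:
    - [-0.007,0,0]
    - [0,0,0]
    - [0,0,0]
    - [0,0,0]
  xyz:
    - [0.004,-0.017,0.02]
    - [0,0,0.03]
    - [0,0,0.02]
    - [0,0,0]
  gripper: [-0.33,-0.33,-0.33,-0.33]

```text
time: 2.72
tcp_pos: [0.5123, 0.3171, 0.0605]
tool_rot: [0.001, 0.961, 0.276, -0.003]
force: [0.1, 0.2, -0.3]
finger_gap: 0.0621
```

```bash
python3 -c "
from h import *
todo([.5143,.3200,.018])
p,d,W=cam('side');save('s1.png',cv2.resize(p[250:370,190:370],None,fx=4,fy=4))"
```

```text
t 2.73 tcp [0.5123 0.3171 0.0605] phi 32.06 tilt [-0.0045 -0.003  -1.    ] tool shift [ 0.0034 -0.0014  0.0424] gap 0.0621 f [ 0.1  0.2 -0.3]
level turn about tool x,y: [ 0.0001  0.0053 -0.    ]
```

View pics/s1.png

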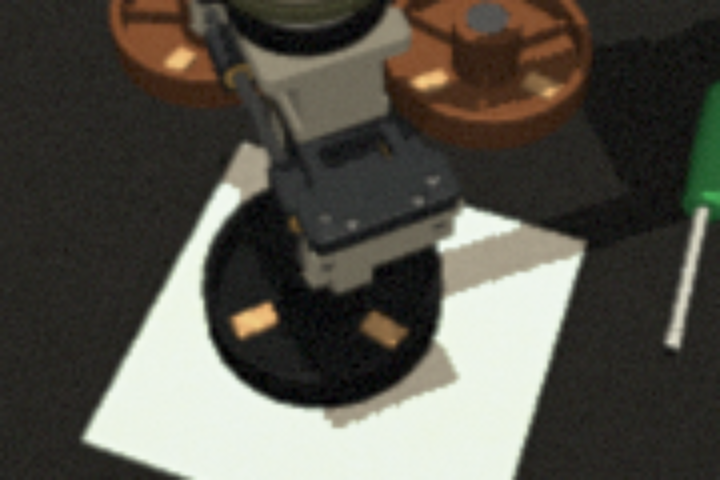

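move_arm:
  turn:
    - [0,0.005,0]
    - [0,0,0]
    - [0,0,0]
    - [0,0,0]
  xyz:
    - [0.0035,-0.0015,0.004]
    - [0,0,0.02]
    - [0,0,0.016]
    - [0,0,0.001]
  gripper: [-0.33,-0.33,-0.33,-0.33]

```text
time: 3.28
tcp_pos: [0.5172, 0.3213, 0.0204]
tool_rot: [-0.0, 0.961, 0.276, 0.003]
force: [-0.5, 0.6, -0.5]
finger_gap: 0.0616
```

```bash
python3 -c "
from h import *
todo([.5143,.3200,.018])"
```

```text
t 3.27 tcp [0.5172 0.3213 0.0204] phi 31.99 tilt [ 0.0054  0.0024 -1.    ] tool shift [-0.0031 -0.0004  0.0024] gap 0.0616 f [-0.5  0.6 -0.5]
level turn about tool x,y: [ 0.0008 -0.0058  0.    ]
```

move_arm:
  turn:
    - [0,-0.005,0]
    - [0,0,0]
    - [0,0,0]
    - [0,0,0]
    - [0,0,0]
  xyz:
    - [-0.003,0,0.002]
    - [0,0,0]
    - [0,0,0]
    - [0,0,0]
    - [0,0,0]
  gripper: [-0.33,1,1,1,1]

```text
time: 3.9
tcp_pos: [0.5146, 0.3198, 0.0187]
tool_rot: [0.0, 0.961, 0.276, 0.0]
force: [-0.2, -0.2, -2.9]
finger_gap: 0.0434
```

```bash
python3 -c "
from h import *
todo([.5143,.3200,.018])"
```

```text
t 3.9 tcp [0.5146 0.3198 0.0187] phi 31.99 tilt [ 1.1e-03 -2.0e-04 -1.0e+00] tool shift [-0.0002 -0.0004  0.0007] gap 0.0434 f [-0.2 -0.2 -2.9]
level turn about tool x,y: [ 0.0007 -0.0008  0.    ]
```

move_arm:
  turn:
    - [0,0,0]
    - [0,0,0]
    - [0,0,0]
    - [0,0,0]
    - [0,0,0]
    - [0,0,0]
    - [0,0,0]
    - [0,0,0]
  xyz:
    - [0,0,-0.015]
    - [0,0,-0.03]
    - [0,0,-0.035]
    - [0,0,-0.035]
    - [0,0,-0.02]
    - [-0.01,0.023,0]
    - [-0.02,0.046,0]
    - [-0.02,0.046,0]
  gripper: [1,1,1,1,1,1,1,1]

```text
time: 4.9
tcp_pos: [0.534, 0.1966, 0.167]
tool_rot: [-0.0, 0.96, 0.278, 0.004]
force: [0.9, -0.3, -2.6]
finger_gap: 0.0433
```

```bash
python3 -c "
from h import *
todo([.5743,-.078,.15])"
```

```text
t 4.9 tcp [0.534  0.1966 0.167 ] phi 32.33 tilt [ 0.0077  0.0028 -1.    ] tool shift [-0.113   0.2535  0.0166] gap 0.0433 f [ 0.9 -0.3 -2.6]
level turn about tool x,y: [ 0.0018 -0.008   0.    ]
```

move_arm:
  turn:
    - [0,0,0]
    - [0,0,0]
    - [0,0,0]
    - [0,0,0]
    - [0,0,0]
    - [0,0,0]
    - [0,0,0]
    - [0,0,0]
  xyz:
    - [-0.02,0.045,0]
    - [-0.02,0.045,0]
    - [-0.02,0.045,0]
    - [-0.02,0.045,0]
    - [-0.02,0.045,0]
    - [-0.01,0.02,0.003]
    - [0,0,0]
    - [0,0,0]
  gripper: [1,1,1,1,1,1,1,1]

```text
time: 5.9
tcp_pos: [0.5743, -0.0814, 0.1742]
tool_rot: [0.002, 0.961, 0.276, 0.009]
force: [1.1, -0.3, -1.8]
finger_gap: 0.0436
```

Run:
```python
from h import *
todo([.5743,-.078,.074])
p,d,W=cam("top")
X,Y,Z=W[...,0],W[...,1],W[...,2]
m=(Z>.1)&(Z<.13)&(np.hypot(X-.5743,Y+.078)<.085)
q=W[m];print(m.sum(),q.mean(0))
save("t1.png",cv2.resize(p[130:260,220:420],None,fx=4,fy=4))
```

```text
t 5.9 tcp [ 0.5743 -0.0814  0.1742] phi 32.09 tilt [ 0.0189  0.0015 -0.9998] tool shift [ 1.000e-04 -3.700e-03  1.001e-01] gap 0.0436 f [ 1.1 -0.3 -1.8]
level turn about tool x,y: [ 0.0088 -0.0168  0.    ]
0 [nan nan nan]<stdin>:6: RuntimeWarning: Mean of empty slice.
  ret = um.true_divide(
```

View pics/t1.png

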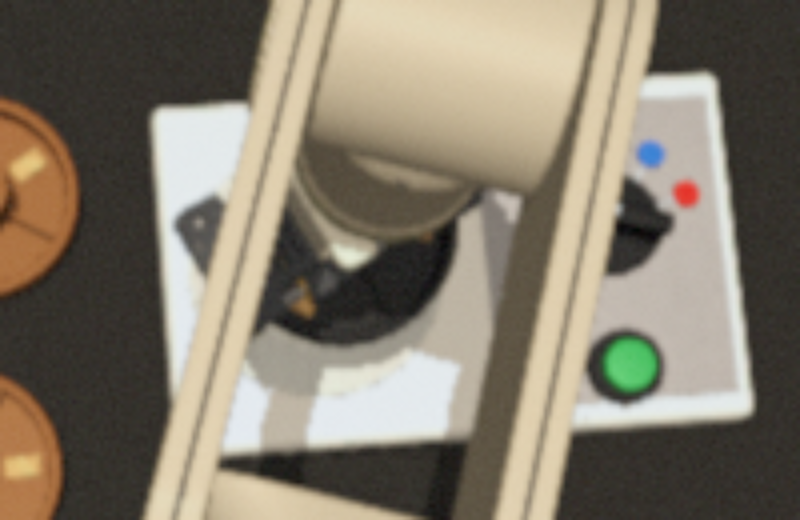

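move_arm:
  turn:
    - [0.009,-0.016,0]
    - [0,0,0]
    - [0,0,0]
    - [0,0,0]
    - [0,0,0]
  xyz:
    - [0,-0.0035,0.01]
    - [0,0,0.03]
    - [0,0,0.03]
    - [0,0,0.01]
    - [0,0,0]
  gripper: [1,1,1,1,1]

```text
time: 6.58
tcp_pos: [0.5724, -0.0728, 0.0915]
tool_rot: [-0.001, 0.96, 0.28, -0.001]
force: [0.6, -0.7, -2.2]
finger_gap: 0.0433
```

Run:
```python
from h import *
todo([.5743,-.078,.0735])
```

```text
t 6.58 tcp [ 0.5724 -0.0728  0.0915] phi 32.48 tilt [-0.0023  0.001  -1.    ] tool shift [-0.0012  0.0054  0.018 ] gap 0.0433 f [ 0.6 -0.7 -2.2]
level turn about tool x,y: [-0.002   0.0014  0.    ]
```

move_arm:
  turn:
    - [-0.002,0.001,0]
    - [0,0,0]
    - [0,0,0]
  xyz:
    - [-0.001,0.005,0.005]
    - [0,0,0.008]
    - [0,0,0]
  gripper: [1,1,1]

```text
time: 6.95
tcp_pos: [0.5761, -0.078, 0.0803]
tool_rot: [0.001, 0.96, 0.28, 0.001]
force: [-0.0, -0.3, -2.6]
finger_gap: 0.0432
```

Run:
```python
from h import *
todo([.5743,-.078,.0735])
```

```text
t 6.95 tcp [ 0.5761 -0.078   0.0803] phi 32.49 tilt [ 0.0033 -0.0011 -1.    ] tool shift [-0.0015 -0.001   0.0068] gap 0.0432 f [-0.  -0.3 -2.6]
level turn about tool x,y: [ 0.0027 -0.0021  0.    ]
```

move_arm:
  turn:
    - [0.002,-0.002,0]
    - [0,0,0]
    - [0,0,0]
  xyz:
    - [-0.001,-0.001,0.004]
    - [0,0,0.002]
    - [0,0,0]
  gripper: [1,1,1]

```text
time: 7.32
tcp_pos: [0.5752, -0.0779, 0.0747]
tool_rot: [0.001, 0.96, 0.28, 0.001]
force: [0.2, 0.4, -2.8]
finger_gap: 0.0437
```

Run:
```python
from h import *
todo([.5743,-.078,.073])
```

```text
t 7.33 tcp [ 0.5752 -0.0779  0.0747] phi 32.48 tilt [ 1.6e-03 -8.0e-04 -1.0e+00] tool shift [-0.0008 -0.0004  0.0017] gap 0.0437 f [ 0.2  0.4 -2.8]
level turn about tool x,y: [ 0.0015 -0.001   0.    ]
```

move_arm:
  turn:
    - [0.001,-0.001,0]
    - [0,0,0]
  xyz:
    - [-0.001,0,0.0015]
    - [0,0,0.0005]
  gripper: [1,1]

```text
time: 7.58
tcp_pos: [0.5744, -0.0785, 0.0728]
tool_rot: [0.0, 0.96, 0.28, 0.0]
force: [-1.3, -0.7, -2.0]
finger_gap: 0.0438
```

Run:
```python
from h import *
todo([.5743,-.078,.073])
```

```text
t 7.58 tcp [ 0.5744 -0.0785  0.0728] phi 32.48 tilt [ 4.e-04 -5.e-04 -1.e+00] tool shift [ 0.0002 -0.0005 -0.0002] gap 0.0438 f [-1.3 -0.7 -2. ]
level turn about tool x,y: [ 0.0006 -0.0001  0.    ]
```

move_arm:
  turn:
    - [0,0,0]
    - [0,0,0]
    - [0,0,0]
    - [0,0,0]
  xyz:
    - [0,0,0.0007]
    - [0,0,0]
    - [0,0,0]
    - [0,0,0]
  gripper: [1,1,-0.33,-0.33]

```text
time: 8.07
tcp_pos: [0.5751, -0.0787, 0.0731]
tool_rot: [0.001, 0.96, 0.28, 0.001]
force: [-0.2, -0.7, 0.4]
finger_gap: 0.0587
```

Run:
```python
from h import *
todo([.5743,-.078,.073])
```

```text
t 8.07 tcp [ 0.5751 -0.0787  0.0731] phi 32.48 tilt [ 2.1e-03 -8.0e-04 -1.0e+00] tool shift [-0.0003 -0.001   0.0001] gap 0.0587 f [-0.2 -0.7  0.4]
level turn about tool x,y: [ 0.0018 -0.0013  0.    ]
```

move_arm:
  turn:
    - [0,0,0]
    - [0,0,0]
    - [0,0,0]
    - [0,0,-0.17]
    - [0,0,-0.17]
    - [0,0,-0.17]
    - [0,0,-0.17]
    - [0,0,-0.12]
  xyz:
    - [0,0,-0.01]
    - [0,0,-0.04]
    - [0,0,-0.04]
    - [0,0,-0.01]
    - [0,0,0]
    - [0,0,0]
    - [0,0,0]
    - [0,0,0]
  gripper: [-0.33,-0.33,-0.33,-0.2,-0.2,-0.2,-0.2,-0.2]

```text
time: 9.07
tcp_pos: [0.577, -0.079, 0.1841]
tool_rot: [0.004, 0.767, 0.641, 0.003]
force: [0.0, -0.3, -0.0]
finger_gap: 0.0558
```

Run:
```python
from h import *
todo([.606,-.2607,.13])
```

```text
t 9.07 tcp [ 0.577  -0.079   0.1841] phi 79.75 tilt [ 0.0097 -0.0025 -0.9999] tool shift [-0.1736  0.0603  0.0549] gap 0.0558 f [ 0.  -0.3 -0. ]
level turn about tool x,y: [ 0.01    0.0008 -0.    ]
```

move_arm:
  turn:
    - [0.01,0,0.045]
    - [0,0,0]
    - [0,0,0]
    - [0,0,0]
    - [0,0,0]
  xyz:
    - [-0.045,0.016,0]
    - [-0.045,0.016,0]
    - [-0.045,0.016,0.01]
    - [-0.035,0.01,0.03]
    - [0,0,0]
  gripper: [-0.2,-0.2,-0.2,-0.2,-0.2]

```text
time: 9.7
tcp_pos: [0.601, -0.2624, 0.1494]
tool_rot: [0.003, 0.781, 0.625, 0.002]
force: [-0.5, -0.3, -0.1]
finger_gap: 0.0559
```

Run:
```python
from h import *
todo([.606,-.2607,.11])
p,d,W=cam("side");save("s2.png",cv2.resize(p[90:240,180:380],None,fx=4,fy=4))
p,d,W=cam("top");X,Y,Z=W[...,0],W[...,1],W[...,2]
for a,b in((.078,.09),(.092,.108)):
    q=W[(Z>a)&(Z<b)&(np.hypot(X-.5743,Y+.078)<.075)];print(len(q),((q.max(0)+q.min(0))/2).round(4),np.ptp(q,axis=0).round(3),np.median(q[:,2]))
```

```text
t 9.7 tcp [ 0.601  -0.2624  0.1494] phi 77.36 tilt [ 0.0065 -0.003  -1.    ] tool shift [0.0028 0.0042 0.0395] gap 0.0559 f [-0.5 -0.3 -0.1]
level turn about tool x,y: [ 0.007   0.0015 -0.    ]
496 [ 0.5761 -0.079   0.0839] [0.129 0.127 0.012] 0.08298168195973965
261 [ 0.5758 -0.0784  0.1011] [0.042 0.041 0.013] 0.10145128904441458
```

View pics/s2.png

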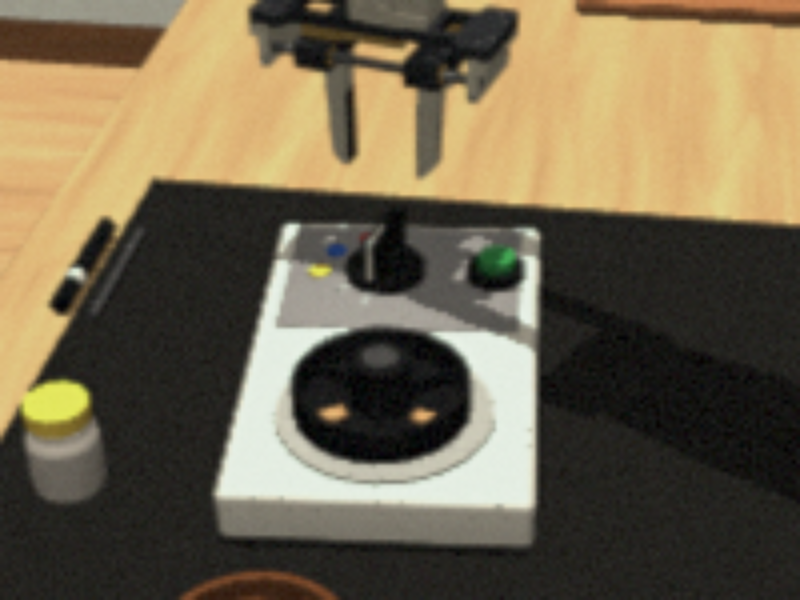

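move_arm:
  turn:
    - [0.007,0.001,0]
    - [0,0,0]
    - [0,0,0]
  xyz:
    - [0.003,0.004,0.02]
    - [0,0,0.02]
    - [0,0,0]
  gripper: [-0.2,-0.2,-0.2]

```text
time: 10.18
tcp_pos: [0.6099, -0.2557, 0.1126]
tool_rot: [0.003, 0.779, 0.627, 0.002]
force: [0.3, 0.0, -1.2]
finger_gap: 0.0563
```

Run:
```python
from h import *
todo([.606,-.2607,.069])
```

```text
t 10.18 tcp [ 0.6099 -0.2557  0.1126] phi 77.69 tilt [ 0.0069 -0.0024 -1.    ] tool shift [-0.0057 -0.0031  0.0436] gap 0.0563 f [ 0.3  0.  -1.2]
level turn about tool x,y: [ 0.0072  0.0009 -0.    ]
```

move_arm:
  turn:
    - [0.004,0,0]
    - [0,0,0]
    - [0,0,0]
    - [0,0,0]
  xyz:
    - [-0.005,-0.003,0.005]
    - [0,0,0.02]
    - [0,0,0.013]
    - [0,0,0]
  gripper: [-0.2,-0.2,-0.2,-0.2]

```text
time: 10.68
tcp_pos: [0.6055, -0.2597, 0.0717]
tool_rot: [0.001, 0.779, 0.628, 0.0]
force: [-0.6, -0.2, 0.4]
finger_gap: 0.0558
```

Run:
```python
from h import *
todo([.606,-.2607,.069])
```

```text
t 10.68 tcp [ 0.6055 -0.2597  0.0717] phi 77.73 tilt [ 0.0021 -0.0013 -1.    ] tool shift [-0.0009  0.0007  0.0027] gap 0.0558 f [-0.6 -0.2  0.4]
level turn about tool x,y: [ 0.0023  0.0009 -0.    ]
```

move_arm:
  turn:
    - [0,0,0]
    - [0,0,0]
    - [0,0,0]
    - [0,0,0]
    - [0,0,0]
    - [0,0,0]
  xyz:
    - [-0.001,0.0005,0.0015]
    - [0,0,0]
    - [0,0,0]
    - [0,0,0]
    - [0,0,0]
    - [0,0,0]
  gripper: [1,1,1,1,1,1]

```text
time: 11.42
tcp_pos: [0.604, -0.2609, 0.0716]
tool_rot: [-0.0, 0.779, 0.627, -0.001]
force: [3.5, -1.1, -4.5]
finger_gap: 0.0139
```

Run:
```python
from h import *
todo([.606,-.2607,.069])
```

```text
t 11.43 tcp [ 0.604  -0.2609  0.0716] phi 77.72 tilt [-1.7e-03 -7.0e-04 -1.0e+00] tool shift [0.0006 0.0019 0.0026] gap 0.0139 f [ 3.5 -1.1 -4.5]
level turn about tool x,y: [-0.0015  0.0011  0.    ]
```

move_arm:
  turn:
    - [0,0,0.1]
    - [0,0,0.15]
    - [0,0,0.15]
    - [0,0,0.15]
  xyz:
    - [0,0.001,0]
    - [0,0,0]
    - [0,0,0]
    - [0,0,0]
  gripper: [1,1,1,1]

```text
time: 11.92
tcp_pos: [0.6042, -0.261, 0.0716]
tool_rot: [-0.0, 0.923, 0.385, -0.002]
force: [-0.2, -0.6, -1.7]
finger_gap: 0.0136
```

Run:
```python
from h import *
todo([.606,-.2607,.0716])
```

```text
t 11.93 tcp [ 0.6042 -0.261   0.0716] phi 45.31 tilt [-3.3e-03 -6.0e-04 -1.0e+00] tool shift [0.0015 0.0011 0.    ] gap 0.0136 f [-0.2 -0.6 -1.7]
level turn about tool x,y: [-0.0019  0.0027  0.    ]
```

move_arm:
  turn:
    - [0,0,0.15]
    - [0,0,0.15]
    - [0,0,0.15]
    - [0,0,0.15]
    - [0,0,0.08]
    - [0,0,0]
  xyz:
    - [0.0005,0.001,0]
    - [0,0,0]
    - [0,0,0]
    - [0,0,0]
    - [0,0,0]
    - [0,0,0]
  gripper: [1,1,1,1,1,1]

```text
time: 12.68
tcp_pos: [0.6042, -0.2611, 0.0716]
tool_rot: [0.0, 0.999, 0.044, -0.003]
force: [-1.1, -0.3, -0.5]
finger_gap: 0.0137
```

Run:
```python
from h import *
todo([.606,-.2607,.0716])
```

```text
t 12.68 tcp [ 0.6042 -0.2611  0.0716] phi 5.02 tilt [-5.5e-03 -4.0e-04 -1.0e+00] tool shift [ 0.0018 -0.0003  0.    ] gap 0.0137 f [-1.1 -0.3 -0.5]
level turn about tool x,y: [-0.      0.0055  0.    ]
```

Pointer at 5°, as wanted. Open, rise, and check the pointer.

move_arm:
  turn:
    - [0,0,0]
    - [0,0,0]
    - [0,0,0]
    - [0,0,0]
    - [0,0,0]
    - [0,0,0]
    - [0,0,0]
  xyz:
    - [0,0,0]
    - [0,0,0]
    - [0,0,0]
    - [0,0,-0.02]
    - [0,0,-0.04]
    - [-0.04,0,-0.02]
    - [-0.04,0,0]
  gripper: [-0.2,-0.2,-0.2,-0.2,-0.2,1,1]

```text
time: 13.55
tcp_pos: [0.5266, -0.2689, 0.1597]
tool_rot: [0.001, 0.999, 0.047, -0.0]
force: [-0.2, -1.0, 1.4]
finger_gap: 0.0403
```

Run:
```python
from h import *
todo([.5165,-.269,.09])
p,d,W=cam("side");save("s3.png",cv2.resize(p[120:200,220:330],None,fx=7,fy=7,interpolation=cv2.INTER_CUBIC))
Z=W[...,2];m=(Z>.088)&(Z<.102)&(np.hypot(W[...,0]-.606,W[...,1]+.2607)<.036)
print("bar",m.sum(),cv2.minAreaRect(np.float32(W[m][:,:2])) if m.sum()>5 else 0)
```

```text
t 13.55 tcp [ 0.5266 -0.2689  0.1597] phi 5.43 tilt [-8.e-04 -3.e-03 -1.e+00] tool shift [-0.01   -0.001   0.0697] gap 0.0403 f [-0.2 -1.   1.4]
level turn about tool x,y: [ 0.0029  0.0011 -0.    ]
bar 84 ((0.6045159101486206, -0.25968030095100403), (0.06109362468123436, 0.016724957153201103), 7.041515827178955)
```

View pics/s3.png

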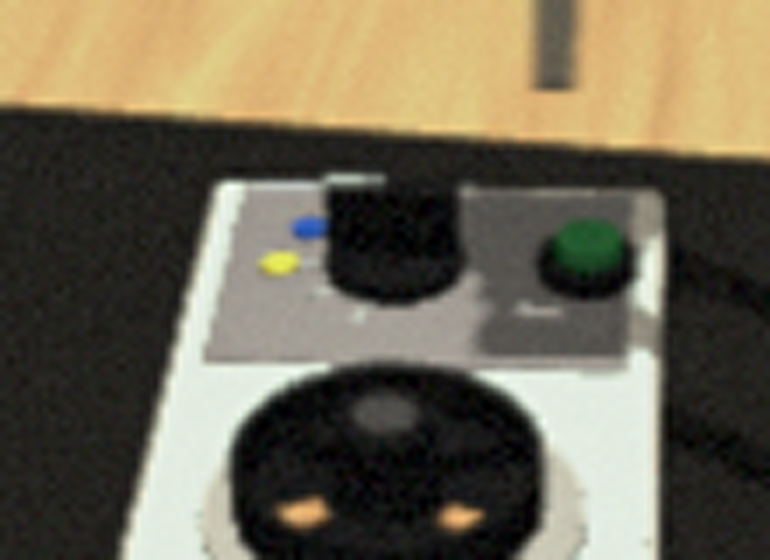

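move_arm:
  turn:
    - [0.003,0,0]
    - [0,0,0]
    - [0,0,0]
    - [0,0,0]
    - [0,0,0]
  xyz:
    - [-0.01,-0.001,0.01]
    - [0,0,0.03]
    - [0,0,0.02]
    - [0,0,0]
    - [0,0,0]
  gripper: [1,1,1,1,1]

```text
time: 14.22
tcp_pos: [0.5137, -0.2714, 0.1056]
tool_rot: [0.002, 0.999, 0.047, 0.002]
force: [-0.4, -0.5, -0.3]
finger_gap: 0.0005
```

Run:
```python
from h import *
todo([.5165,-.269,.072])
```

```text
t 14.22 tcp [ 0.5137 -0.2714  0.1056] phi 5.35 tilt [ 0.0033 -0.0047 -1.    ] tool shift [ 0.0029 -0.0023  0.0336] gap 0.0005 f [-0.4 -0.5 -0.3]
level turn about tool x,y: [ 0.005  -0.0028  0.    ]
```

move_arm:
  turn:
    - [0.004,-0.002,0]
    - [0,0,0]
    - [0,0,0]
    - [0,0,0]
  xyz:
    - [0.003,-0.002,0.01]
    - [0,0,0.018]
    - [0,0,0.006]
    - [0,0,0.003]
  gripper: [1,1,1,1]

```text
time: 14.72
tcp_pos: [0.5183, -0.2696, 0.068]
tool_rot: [0.001, 0.999, 0.047, 0.001]
force: [-0.2, 0.1, 4.3]
finger_gap: 0.0004
```

Run:
```python
from h import *
todo([.5165,-.269,.065])
```

```text
t 14.72 tcp [ 0.5183 -0.2696  0.068 ] phi 5.38 tilt [ 0.003  -0.0021 -1.    ] tool shift [-0.0017 -0.0008  0.003 ] gap 0.0004 f [-0.2  0.1  4.3]
level turn about tool x,y: [ 0.0024 -0.0028  0.    ]
```

move_arm:
  turn:
    - [0,0,0]
    - [0,0,0]
    - [0,0,0]
  xyz:
    - [0,0,0.0025]
    - [0,0,0.0015]
    - [0,0,0.001]
  gripper: [1,1,1]

```text
time: 15.1
tcp_pos: [0.5184, -0.2696, 0.0662]
tool_rot: [0.001, 0.999, 0.047, 0.001]
force: [-5.1, 2.3, 6.6]
finger_gap: 0.0007
```

Run:
```python
from h import *
todo([.5165,-.269,.065])
```

```text
t 15.1 tcp [ 0.5184 -0.2696  0.0662] phi 5.38 tilt [ 0.0029 -0.002  -1.    ] tool shift [-0.0018 -0.0008  0.0012] gap 0.0007 f [-5.1  2.3  6.6]
level turn about tool x,y: [ 0.0023 -0.0027  0.    ]
```

move_arm:
  turn:
    - [0,0,0]
    - [0,0,0]
  xyz:
    - [0,0,0.0025]
    - [0,0,0.0015]
  gripper: [1,1]

```text
time: 15.35
tcp_pos: [0.5184, -0.2697, 0.0662]
tool_rot: [0.001, 0.999, 0.047, 0.001]
force: [-6.7, 3.8, 12.0]
finger_gap: 0.0009
```

Run:
```python
from h import *
todo([.5165,-.269,.065])
```

```text
t 15.35 tcp [ 0.5184 -0.2697  0.0662] phi 5.39 tilt [ 0.0028 -0.0021 -1.    ] tool shift [-0.0018 -0.0008  0.0012] gap 0.0009 f [-6.7  3.8 12. ]
level turn about tool x,y: [ 0.0024 -0.0026  0.    ]
```

Bottomed: force went from 6.6 to 12 N with no further travel. I'll retreat and do a last check.

move_arm:
  turn:
    - [0,0,0]
    - [0,0,0]
    - [0,0,0]
    - [0,0,0]
    - [0,0,0]
    - [0,0,0]
    - [0,0,0]
    - [0,0,0]
  xyz:
    - [0,0,-0.01]
    - [0,0,-0.04]
    - [0,0,-0.05]
    - [0,0.05,-0.04]
    - [-0.02,0.06,0]
    - [-0.02,0.06,0]
    - [-0.02,0.06,0]
    - [0,0,0]
  gripper: [1,1,1,1,1,1,1,1]

```text
time: 16.35
tcp_pos: [0.4802, -0.5052, 0.2128]
tool_rot: [0.003, 0.999, 0.049, 0.002]
force: [0.2, 0.8, 0.4]
finger_gap: 0.0004
```

Run:
```python
from h import *
todo([.5165,-.269,.065])
p,d,W=cam("top");X,Y,Z=W[...,0],W[...,1],W[...,2]
save("t9.png",p)
def f(n,c,r,a,b):
    q=W[(Z>a)&(Z<b)&(np.hypot(X-c[0],Y-c[1])<r)];print(n,len(q),((q.max(0)+q.min(0))/2).round(4) if len(q) else 0,np.median(q[:,2]).round(4) if len(q) else 0); return q
f("cell",(.5743,-.078),.075,.078,.09);f("green",(.5165,-.269),.02,.066,.08);q=f("bar",(.606,-.2607),.04,.085,.103)
print(cv2.minAreaRect(np.float32(q[:,:2])))
f("tin",(.79,.208),.06,.09,.11);f("jar",(.8,-.027),.05,.06,.085)
```

```text
t 16.35 tcp [ 0.4802 -0.5052  0.2128] phi 5.58 tilt [ 0.005  -0.0053 -1.    ] tool shift [ 0.0584 -0.2323  0.1467] gap 0.0004 f [0.2 0.8 0.4]
level turn about tool x,y: [ 0.0057 -0.0045  0.    ]
cell 486 [ 0.5763 -0.0792  0.084 ] 0.0832
green 141 [ 0.5182 -0.269   0.0722] 0.073
bar 169 [ 0.6059 -0.2607  0.0941] 0.0977
((0.6060348749160767, -0.2611622214317322), (0.062057871371507645, 0.015358767472207546), 5.408562660217285)
tin 832 [0.7899 0.2085 0.0998] 0.1013
jar 305 [ 0.8013 -0.0275  0.072 ] 0.0764
```

View pics/t9.png

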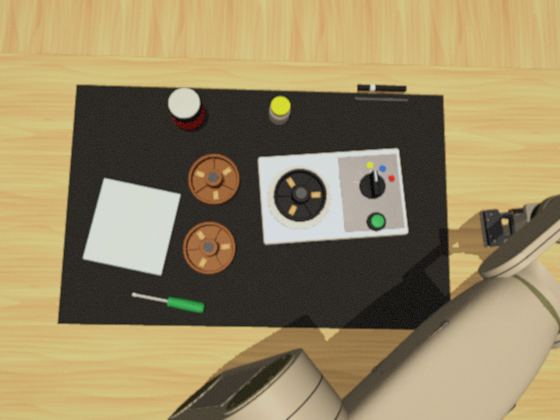

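The cell sits at (301,195) on the plate. The pointer is at 5.4°, towards the yellow dot at (369,165). The green button at (377,221) is up again, and the bystanders are where they were.

```bash
python3 -c "
from station import *
print(finish_job())"
```

```text
the job is handed in; nothing more can be done
None
```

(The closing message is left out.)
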